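# Open the child-safe vitamin bottle and hold its cap above it

### The job

Open the low amber vitamin bottle with the ribbed white push-and-turn safety cap: press the cap down, twist it anticlockwise while it is down until it is free, and lift it off, without lifting, dragging away or knocking over the bottle or the breakfast things round it. Finish while still holding the cap level, about a hand's breadth above the open mouth and straight over it, and do not put it down or let go: I will take the bottle from underneath, shake out a tablet and bring it back under its cap.

Things in the scene. Friction and masses are not known exactly. Their poses are not given: they have to be found in the camera images.
- bottle: Low round amber glass bottle with a paper label, loose, 0.44 to 0.66 kg. Origin at the centre of its underside, z up. Body 76 mm diameter up to z 58 mm, shoulder sloping in to 44 mm diameter at 72 mm, collar 48 mm diameter at 76 to 80 mm, neck 32 mm diameter up to the rim at 106 mm; three hooks on the neck hold the cap's lugs like a bayonet.
- mouth (a point): Centre of the bottle's rim, 106 mm above its underside, axes as the bottle's. Cap on the neck: a spring inside holds it up in the hooks; it starts down at 5 N, is freed to turn at 3.5 mm (10 N) and stops on the collar at 5 mm (12 N). Not pressed it turns only about 3 degrees and cannot come off. Held down, it turns anticlockwise from above: free to lift from 36 degrees, end stop near 85.
- cap_centre (a point): Centre (half-way up) of the loose white safety cap: round, ribbed, 51 mm diameter, 34 mm high, 35 g, flat closed top with two raised arrows showing the turning direction; z up. Locked, the centre is 102 mm above the bottle's underside (top at 119 mm, skirt 5 mm above the collar) and its x axis lies along the bottle's x axis.
- jar: Clear glass jar with a dark lid, bystander, 67 mm in diameter and 90 mm high, loose; origin at the centre of its underside, z up.
- tumbler: Empty drinking glass, bystander, 80 mm in diameter and 91 mm high, loose; origin at the centre of its underside, z up.
- mug: Small white coffee mug, bystander, 65 x 94 mm with its handle and 53 mm high, loose; origin at the centre of its underside, z up.
Mind the look-alikes: they are no part of the job. There is more than one size of the part that bears cap_centre; the job needs the smallest.

How it is judged:
By the outcome, as a careful person would: the job done as asked, in the order asked, and still so for the second after the job is handed in, while the arm keeps its last pose, push and grip.
It also fails if it takes over 32 s, if anything falls off the work surface, if the arm or the gripper's body presses on something with over 40 N, if the wrist force passes 120 N, or if a joint passes its speed limit or range.

### The arm

A 6-joint arm with a two-finger parallel gripper is mounted at the origin on a cart in front of the work surface, level with it; the furniture and walls round the work are solid. World frame = base frame: x ahead of the robot, y to its left, z up, the work surface at z = 0. Lengths are in m, angles in rad, forces in N, time in s.
With the tool pointing down it reaches from about 0.3 to 0.825 m from the base axis. Payload 5.4 kg.
Tool frame: the origin (TCP) lies between the finger pads; the fingertips stand 8 mm ahead of it and the grasp point (between the pads) lies 11 mm behind it; z points along the fingers, y is the line along which they close (so a half turn about z gives the same grasp; the last joint's range is limited). The gripper opens to 92 mm and grips with 3 to 60 N. Pads are 20 mm wide; open, the fingers measure 128 mm over their backs; the gripper's body (75 mm by 189 mm) begins 69 mm behind the grasp point.
Start: joints at [-1.462, 0.158, 1.597, -0, 1.386, -0.21], TCP at [0.18, -0.546, 0.2] pointing down, gripper open.
Joint ranges: [-2.91, 2.91], [-0.94, 2.29], [0.18, 2.7], [-1.29, 4.43], [0.17, 2.64], [-3, 3]. Speed limits (rad/s): [2.57, 2.57, 3.14, 3.14, 3.14, 3.14].

### API

Orientations are given as [roll, pitch, yaw] about the fixed x, y, z axes, in that order (R = Rz(yaw) Ry(pitch) Rx(roll)).
In Python, from plant import robot gives the robot as it stands.
- The arm moves only by the tool step_arm, never from a script. Its arguments are lists of equal length, an entry for each row: "linear": the shift along the tool's x, y, z in cm, a list of three; "turn": the turn about the tool's z in degrees. In form: {"linear": [[tx, ty, tz], ...], "turn": [turn, ...]}. A call has 1 to 5 rows; each row is the pose to reach, as a shift and turn from the pose commanded when the call began, along the tool's axes at that moment; what a row does not reach only later rows make up. A row lasts 1/12 s, in which the tool goes at most 41.7 mm and 7.16 degrees, less where a joint would pass 70% of its speed; a pose out of reach is approached as far as the arm can. A call with a gripper value outside its range is refused whole. "hand" is the opening in per cent of the stroke, from 0 (shut) to 100 (fully open), set as the call begins (left out, the last holds). The fingers move at their own pace and stop on an object; "force" is the grip in N (left out, the last holds). Time passes only in rows, so rows that repeat a pose let the fingers close. It gives the time, the measured TCP pose, the force, the opening and the grip force at its end, in the units of the state.
- robot.get_state(): the state, without advancing time (a new reading comes with each control period).
- robot.snapshot(name): name is "side" or "top"; returns a dict with "img" (480x640x3 uint8, blue, green, red), "vertical_fov" (degrees; the focal length in pixels is half the picture's height over the tangent of half this angle, whatever the lens; pixels are square), "cx", "cy" (the principal point, pixels), "T" (4x4, takes a point from camera to world coordinates). Camera axes: x right, y down, z forward; pixel columns grow to the right and rows downward; lengths in m; the calibration is good to about 2 mm. A picture is of the moment at which its call begins. There is no depth.
- robot.close_job(): hands the job in; it is judged then, once.
The state is a dict: "time_s": time; "joints": joint angles; "joint_velocities": joint speeds; "joint_torque": joint torques, N m; "tcp_pos": TCP position; "orientation": TCP orientation; "ft_force": force on the tool from outside, world axes, zero at the start; "wrist_torque": the same for the moment, N m; "finger_gap": finger opening in m; "grip_force": force on a finger pad.
Only numpy, scipy, OpenCV 4.12 (cv2) and the standard library are available. Lean on these libraries where they do the work, as an engineer would, in place of code of your own. Each camera call takes 0.05 s, during which the arm holds its last target. There are 200 camera calls.

## Working session

There is one attempt and no reset: what is moved stays moved. The work goes in short steps, Python scripts to look and compute and a tool call to move; the robot and the scene stay as the last step left them, time stands still between calls to the robot, and variables do not carry over. Pictures are saved under pics/ and viewed, at most 10 in all, crops included, and the job is handed in when it is done.

Besides the shell and the picture viewer there is one more tool, called as name(argument=value, ...), one argument or row to a line, values as JSON. step_arm: Moves the arm, as the interface text tells. Its arguments: {"type":"object","properties":{"linear":{"type":"array"},"turn":{"type":"array"},"hand":{"type":"number"},"force":{"type":"number"}},"required":["linear","turn"]}

```bash
mkdir -p pics; ls; python3 - <<'E'
from plant import robot
import cv2,numpy as np
print(robot.get_state())
for n in("side","top"):
    s=robot.snapshot(n);cv2.imwrite(f"pics/{n}1.png",s["img"]);print(n,s["vertical_fov"],s["cx"],s["cy"],np.round(s["T"],4).tolist(),s.keys())
E
```

```text
pics
{'time_s': 0.0, 'joints': array([-1.46211480e+00,  1.59032201e-01,  1.59821325e+00,  4.81551949e-06,
        1.38620833e+00, -2.10092694e-01]), 'joint_velocities': array([-1.35664706e-04,  5.67723994e-04, -3.60195987e-05, -1.65753675e-03,
        2.65706961e-04, -9.06568460e-04]), 'joint_torque': array([ 1.78797563e-04, -3.85558283e+01, -3.22109914e+01,  7.01030181e-02,
        3.76918085e-02, -1.49749371e-04]), 'tcp_pos': array([ 0.18012007, -0.54537677,  0.19893793]), 'orientation': array([-3.13977343e+00, -3.92768318e-04,  3.18772973e-01]), 'ft_force': array([ 0.50365776,  0.41778875, -0.62511585]), 'wrist_torque': array([-0.02031179, -0.03585845, -0.02713479]), 'grip_force': 0.0, 'finger_gap': 0.09183465348239868}
side 51.678926533927005 315.55979910711085 240.10515418969658 [[-0.9734, -0.1003, 0.2061, 0.351], [-0.2288, 0.4779, -0.8481, 0.7004], [-0.0135, -0.8727, -0.4882, 0.5188], [0.0, 0.0, 0.0, 1.0]] dict_keys(['img', 'vertical_fov', 'cx', 'cy', 'T'])
top 53.17737280765336 316.4946510645501 235.12514977173112 [[-0.0116, -0.9938, 0.1103, 0.4335], [-0.9999, 0.0107, -0.0091, -0.0194], [0.0078, -0.1104, -0.9939, 1.1298], [0.0, 0.0, 0.0, 1.0]] dict_keys(['img', 'vertical_fov', 'cx', 'cy', 'T'])
```

View pics/side1.png

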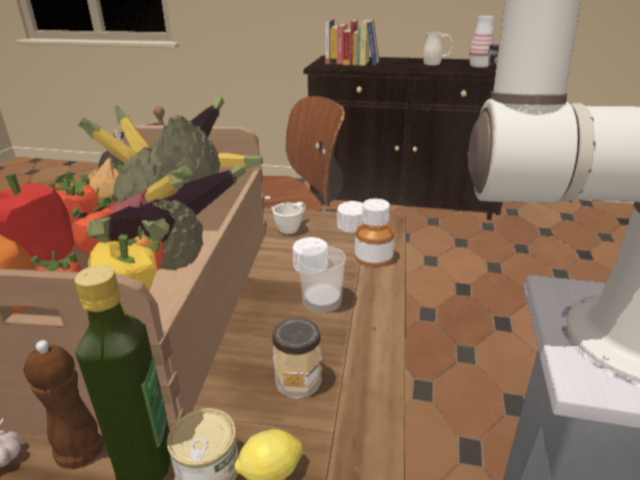

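View pics/top1.png

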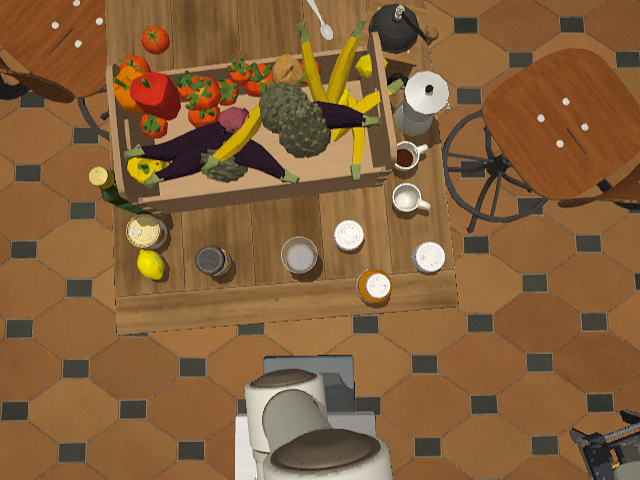

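Side view: amber bottle with its cap at (375,212), with loose caps at (351,216) and (311,253). The tumbler is at (322,280), the jar at (297,358) and the mug at (289,219). Top view: bottle with cap at (376,287), loose caps at (349,236) and (429,257), tumbler (299,255), jar (212,262), mug (407,198).

Candidates for the cap, by top-view pixel: (376,287) sits on the amber bottle and looks smallest; (349,236) and (429,257) are loose and larger. I choose (376,287).

```bash
cat > h.py <<'E'
import cv2,numpy as np
from plant import robot
def ray(s,u,v):
    f=240/np.tan(np.radians(s["vertical_fov"]/2)); T=np.array(s["T"])
    return T[:3,3],T[:3,:3]@np.array([(u-s["cx"])/f,(v-s["cy"])/f,1])
def plane(s,u,v,z):
    o,d=ray(s,u,v); return o+d*(z-o[2])/d[2]
def tri(a,pa,b,pb):
    oa,da=ray(a,*pa);ob,db=ray(b,*pb)
    t=np.linalg.lstsq(np.c_[da,-db],ob-oa,rcond=None)[0]
    A,B=oa+t[0]*da,ob+t[1]*db; return (A+B)/2,np.linalg.norm(A-B)
def white(s,u0,u1,v0,v1,th=150):
    c=s["img"][v0:v1,u0:u1]; h=cv2.cvtColor(c,cv2.COLOR_BGR2HSV)
    m=((h[...,1]<60)&(h[...,2]>th)).astype(np.uint8)
    n,l,st,ce=cv2.connectedComponentsWithStats(m); i=1+np.argmax(st[1:,4])
    ct=max(cv2.findContours((l==i).astype(np.uint8),0,2)[0],key=cv2.contourArea)
    (x,y),r=cv2.minEnclosingCircle(ct); return (x+u0,y+v0),r,st[i]+np.array([u0,v0,0,0,0])
E
python3 - <<'E'
from h import *
t=robot.snapshot("top");s=robot.snapshot("side")
for n,b,z in(("cap",(355,400,265,310),.119),("capB",(330,370,216,256),.034),("capC",(410,450,240,278),.034)):
    p,r,st=white(t,*b); o,_=ray(t,*p); c=plane(t,*p,z); f=240/np.tan(np.radians(t["vertical_fov"]/2))
    print(n,p,st,c,"diam",2*r*(o[2]-z)/f)
p,r,st=white(s,358,394,195,228); print("side",p,r,st, plane(s,*p,.102))
pt,_,_=white(t,355,400,265,310)
print(tri(t,pt,s,(p[0],207)))
for n,u,v,z in(("tumbler",299,255,.07),("jar",212,261,.09),("mug",406,198,.053)):print(n,plane(t,u,v,z))
a=cv2.resize(t["img"][255:315,345:405],(480,480),interpolation=2);b=cv2.resize(s["img"][190:270,330:410],(480,480),interpolation=2)
cv2.imwrite("pics/crop.png",np.hstack([a,b])[:, :800] if 0 else cv2.resize(np.hstack([a,b]),(800,400)))
E
```

```text
cap (377.7427749633789, 285.34971046447754) [366 273  24  25 466] [ 0.4382183  -0.15597524  0.119     ] diam 0.05207931712995802
capB (348.3421058654785, 234.34210586547852) [334 220  30  30 694] [ 0.55610937 -0.10274459  0.034     ] diam 0.06808878548425829
capC (429.09615325927734, 255.807692527771) [415 241  30  31 704] [ 0.5046     -0.28704257  0.034     ] diam 0.07213606148010382
side (373.0, 213.5) 18.90115737915039 [358 198  32  28 774] [ 0.44386286 -0.14695678  0.102     ]
(array([ 0.44186123, -0.1566035 ,  0.11122689]), np.float64(0.0072617089112776215))
tumbler [0.50725481 0.01011694 0.07      ]
jar [0.49493956 0.19797346 0.09      ]
mug [ 0.63603406 -0.23455644  0.053     ]
```

View pics/crop.png

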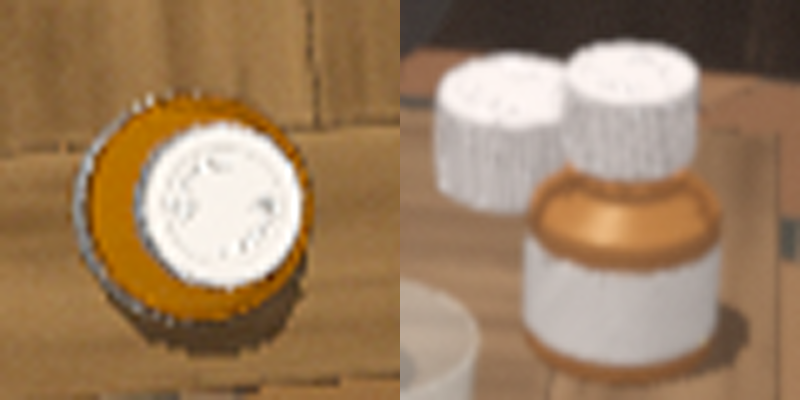

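The crop confirms it: a white ribbed cap of about 52 mm on the amber bottle, while the loose caps are about 68–72 mm. Moving above it.

step_arm(
  linear=[
    [3.3,-2.6,0],
    [6.6,-5.2,0],
    [9.9,-7.8,0],
    [13.2,-10.4,0],
    [16.5,-13,0],
  ],
  turn=[0,0,0,0,0],
)

```text
time_s: 0.62
tcp_pos: [0.2957, -0.3705, 0.1997]
orientation: [-3.141, -0.0, 0.318]
ft_force: [0.6, 0.3, 0.7]
finger_gap: 0.0918
grip_force: 0.0
```

step_arm(
  linear=[
    [3.3,-2.6,0],
    [6.6,-5.2,0],
    [9.9,-7.8,0],
    [13.2,-10.4,0],
    [16.5,-13,0],
  ],
  turn=[0,0,0,0,0],
)

```text
time_s: 1.03
tcp_pos: [0.4108, -0.1966, 0.2]
orientation: [3.141, -0.0, 0.319]
ft_force: [1.5, 0.2, 0.1]
finger_gap: 0.0918
grip_force: 0.0
```

step_arm(
  linear=[
    [2.0,-1.5,0],
    [3.6,-2.8,0],
    [3.6,-2.8,0],
    [3.6,-2.8,0],
  ],
  turn=[0,0,0,0],
)

```text
time_s: 1.37
tcp_pos: [0.4356, -0.1602, 0.1998]
orientation: [3.142, 0.001, 0.321]
ft_force: [-0.2, 0.1, -0.7]
finger_gap: 0.0915
grip_force: 0.0
```

```bash
python3 - <<'E'
from h import *
st=robot.get_state();print(st["time_s"],st["tcp_pos"],st["orientation"],st["joints"])
t=robot.snapshot("top");s=robot.snapshot("side")
a=cv2.resize(t["img"][215:335,305:425],(400,400),interpolation=2);b=cv2.resize(s["img"][120:280,300:460],(400,400),interpolation=2)
cv2.imwrite("pics/near.png",np.hstack([a,b]))
E
```

```text
1.3667 [ 0.43561789 -0.16020786  0.1997536 ] [3.14154763e+00 5.62986791e-04 3.21143370e-01] [-6.13346232e-01 -1.36749994e-01  1.89489365e+00 -4.88078281e-04
  1.38374735e+00  6.36397547e-01]
```

View pics/near.png

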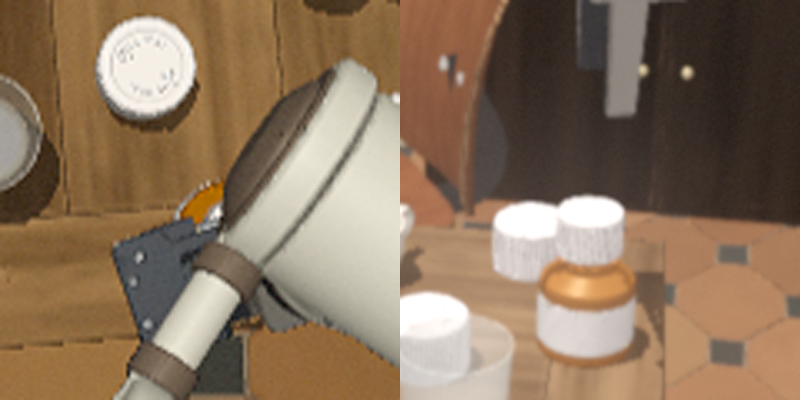

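```bash
python3 - <<'E'
from h import *
t=robot.snapshot("top");s=robot.snapshot("side")
def proj(s,P):
    f=240/np.tan(np.radians(s["vertical_fov"]/2));T=np.array(s["T"]);c=T[:3,:3].T@(np.array(P)-T[:3,3]);return f*c[0]/c[2]+s["cx"],f*c[1]/c[2]+s["cy"]
for P in((.437,-.157,.119),(.437,-.157,.085),(.437,-.157,.0),(.440,-.157,.119),(.437,-.152,.119)):print(P,proj(s,P),proj(t,P))
for g in(.046,.064):print("near tip",proj(s,(.4356-.3134*g,-.1602+.9496*g,.192)))
print(tri(t,(378.4,285.8),s,(376.4,205)))
for z,u,v in((.119,378.4,285.8),):print(plane(t,u,v,z))
print("side rows",plane(s,376.4,205,.119),plane(s,376.4,262,0))
# amber+label footprint in top not occluded any more; use saved first picture
im=cv2.imread("pics/top1.png")[265:312,350:400];h=cv2.cvtColor(im,cv2.COLOR_BGR2HSV)
m=((h[...,0]>10)&(h[...,0]<24)&(h[...,1]>215)).astype(np.uint8)
ct=max(cv2.findContours(m,0,2)[0],key=cv2.contourArea);(x,y),r=cv2.minEnclosingCircle(ct);print(x+350,y+265,r,plane(t,x+350,y+265,.055))
E
```

```text
(0.437, -0.157, 0.119) (np.float64(377.68578697079715), np.float64(203.47699367728578)) (np.float64(378.2454163270352), np.float64(285.9277025935231))
(0.437, -0.157, 0.085) (np.float64(376.8448859053168), np.float64(219.48374543293943)) (np.float64(376.1161764520517), np.float64(286.00744340622924))
(0.437, -0.157, 0.0) (np.float64(374.86498595412166), np.float64(257.1716118428924)) (np.float64(371.3529235698101), np.float64(286.1858289702127))
(0.44, -0.157, 0.119) (np.float64(376.1064101780459), np.float64(203.34257693561725)) (np.float64(378.2084975472897), np.float64(284.49070723507924))
(0.437, -0.152, 0.119) (np.float64(377.3614791575343), np.float64(204.57660522232715)) (np.float64(375.865692775151), np.float64(285.95547515596525))
near tip (np.float64(385.8797363233704), np.float64(175.92852549862118))
near tip (np.float64(388.0937259959133), np.float64(179.83397041584826))
(array([ 0.43831137, -0.15771938,  0.11532587]), np.float64(0.002082170011204817))
[ 0.43726268 -0.15733161  0.119     ]
side rows [ 0.43853961 -0.14977114  0.119     ] [ 0.43168984 -0.13925971  0.        ]
374.59756088256836 285.59756088256836 16.983076095581055 [ 0.43804969 -0.15758122  0.055     ]
```

step_arm(
  linear=[
    [0.3,-0.2,2.5],
    [0.3,-0.2,5],
    [0.3,-0.2,6.8],
    [0.3,-0.2,6.8],
    [0.3,-0.2,6.8],
  ],
  turn=[0,0,0,0,0],
)

```text
time_s: 1.98
tcp_pos: [0.4369, -0.1582, 0.1314]
orientation: [-3.14, 0.001, 0.317]
ft_force: [0.0, -0.4, 0.8]
finger_gap: 0.0919
grip_force: 0.0
```

```bash
python3 - <<'E'
from h import *
st=robot.get_state();print(st["time_s"],st["tcp_pos"],st["orientation"])
t=robot.snapshot("top");s=robot.snapshot("side")
b=s["img"][140:270,310:440].astype(float)
b=(255*(b/255)**.6).astype(np.uint8)
cv2.imwrite("pics/low.png",cv2.resize(b,(600,600),interpolation=2))
E
```

```text
1.9833 [ 0.43691329 -0.15822278  0.13144748] [-3.14000550e+00  1.28409381e-03  3.17289310e-01]
```

View pics/low.png

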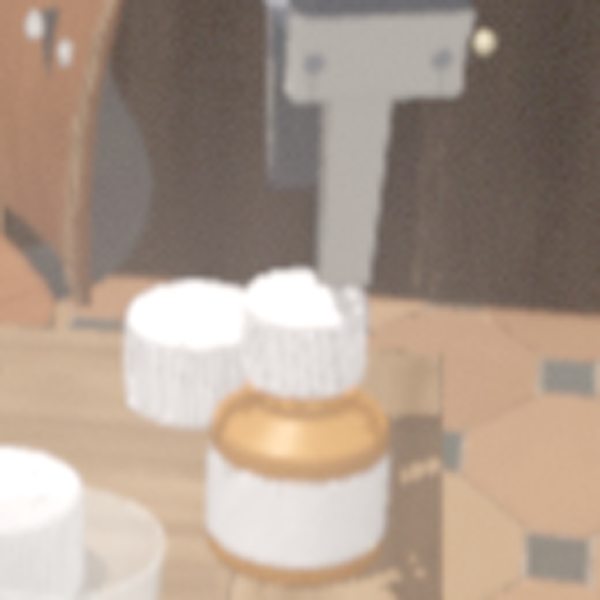

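The picture shows the near finger tip at about (384,203), next to the cap. A dark shape with its lower end at about (372,180) is probably the far finger. I'll check both against projections.

```bash
python3 - <<'E'
from h import *
s=robot.snapshot("side");st=robot.get_state();p=st["tcp_pos"]
def proj(P):
    f=240/np.tan(np.radians(s["vertical_fov"]/2));T=np.array(s["T"]);c=T[:3,:3].T@(np.array(P)-T[:3,3]);return np.round([f*c[0]/c[2]+s["cx"],f*c[1]/c[2]+s["cy"]],1)
y=np.array([np.sin(.317),-np.cos(.317),0]);x=np.array([np.cos(.317),np.sin(.317),0])
for k in(-.064,-.046,.046,.064):
  print(k,[proj(p+k*y+w*x+[0,0,z]) for w in(-.01,.01) for z in(-.008,)],proj(p+k*y+[0,0,.08]))
E
```

```text
-0.064 [array([389.6, 214.4]), array([378.5, 215. ])] [386.9 168.1]
-0.046 [array([387.4, 210. ]), array([376.6, 210.6])] [384.7 164.4]
0.046 [array([377.6, 189.9]), array([367.6, 190.4])] [374.6 147.2]
0.064 [array([375.8, 186.3]), array([366. , 186.8])] [372.8 144.2]
```

step_arm(
  linear=[
    [0.1,-0.1,2.0],
    [0.1,-0.1,3.5],
    [0.1,-0.1,3.5],
    [0.1,-0.1,3.5],
  ],
  turn=[0,0,0,0],
)

```text
time_s: 2.47
tcp_pos: [0.4386, -0.1568, 0.0976]
orientation: [3.141, -0.0, 0.319]
ft_force: [0.5, -0.5, 0.7]
finger_gap: 0.0921
grip_force: 0.0
```

```bash
python3 - <<'E'
from h import *
st=robot.get_state();print(st["time_s"],st["tcp_pos"],st["ft_force"])
s=robot.snapshot("side")
cv2.imwrite("pics/grasp.png",cv2.resize(s["img"][170:250,340:420],(600,600),interpolation=2))
E
```

```text
2.4667 [ 0.43861808 -0.15678963  0.09759912] [ 0.49494248 -0.47872096  0.68822746]
```

View pics/grasp.png

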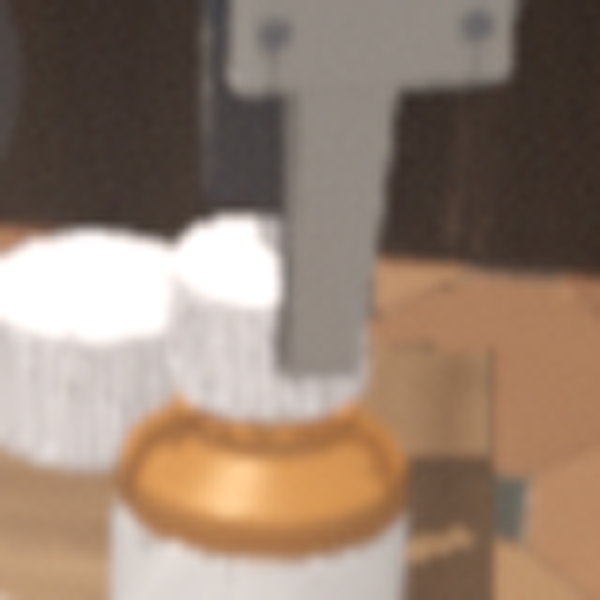

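The near finger overlaps the right side of the cap, with its tip at about (383,220). That is slightly higher than predicted, so I go 5 mm lower and close.

step_arm(
  linear=[
    [0,0,0.5],
    [0,0,0.5],
  ],
  turn=[0,0],
)

```text
time_s: 2.68
tcp_pos: [0.4389, -0.1569, 0.0924]
orientation: [3.141, -0.001, 0.319]
ft_force: [0.7, 0.9, -0.8]
finger_gap: 0.0919
grip_force: 0.0
```

step_arm(
  linear=[
    [0,0,0],
    [0,0,0],
    [0,0,0],
    [0,0,0],
    [0,0,0],
  ],
  turn=[0,0,0,0,0],
  hand=0,
  force=25,
)

```text
time_s: 3.1
tcp_pos: [0.4385, -0.1566, 0.092]
orientation: [3.141, -0.0, 0.319]
ft_force: [-0.4, 0.1, 1.0]
finger_gap: 0.0606
grip_force: 0.0
```

step_arm(
  linear=[
    [0,0,0],
    [0,0,0],
    [0,0,0],
    [0,0,0],
    [0,0,0],
  ],
  turn=[0,0,0,0,0],
)

```text
time_s: 3.52
tcp_pos: [0.4388, -0.1572, 0.0923]
orientation: [3.14, -0.0, 0.319]
ft_force: [0.6, -3.4, 1.2]
finger_gap: 0.0506
grip_force: 25.0
```

step_arm(
  linear=[
    [0,0,0],
    [0,0,0.1],
    [0,0,0.2],
    [0,0,0.3],
    [0,0,0.3],
  ],
  turn=[0,0,0,0,0],
  force=50,
)

```text
time_s: 3.93
tcp_pos: [0.4392, -0.1575, 0.09]
orientation: [3.139, -0.001, 0.319]
ft_force: [-0.6, -2.9, 7.2]
finger_gap: 0.05
grip_force: 50.0
```

step_arm(
  linear=[
    [0,0,0.1],
    [0,0,0.2],
    [0,0,0.2],
    [0,0,0.2],
  ],
  turn=[0,0,0,0],
)

```text
time_s: 4.27
tcp_pos: [0.4393, -0.1577, 0.0885]
orientation: [3.139, -0.001, 0.319]
ft_force: [-1.7, -3.9, 9.4]
finger_gap: 0.05
grip_force: 50.0
```

step_arm(
  linear=[
    [0,0,0.1],
    [0,0,0.2],
    [0,0,0.3],
    [0,0,0.3],
  ],
  turn=[0,0,0,0],
)

```text
time_s: 4.6
tcp_pos: [0.4394, -0.158, 0.0869]
orientation: [3.139, -0.0, 0.319]
ft_force: [-5.6, -2.3, 19.7]
finger_gap: 0.05
grip_force: 50.0
```

step_arm(
  linear=[
    [0,0,-0.05],
    [0,0,-0.05],
    [0,0,-0.05],
    [0,0,-0.05],
    [0,0,-0.05],
  ],
  turn=[-3,-6,-9,-12,-15],
)

```text
time_s: 5.02
tcp_pos: [0.4402, -0.1575, 0.0869]
orientation: [3.138, -0.002, 0.583]
ft_force: [-1.3, -1.0, 14.1]
finger_gap: 0.0504
grip_force: 50.0
```

step_arm(
  linear=[
    [0,0,0],
    [0,0,0],
    [0,0,0],
    [0,0,0],
    [0,0,0],
  ],
  turn=[-3,-6,-9,-12,-15],
)

```text
time_s: 5.43
tcp_pos: [0.4402, -0.1576, 0.0869]
orientation: [3.138, -0.001, 0.845]
ft_force: [-0.6, -1.0, 14.5]
finger_gap: 0.0502
grip_force: 50.0
```

step_arm(
  linear=[
    [0,0,0],
    [0,0,0],
    [0,0,0],
    [0,0,0],
    [0,0,0],
  ],
  turn=[-3,-6,-9,-12,-15],
)

```text
time_s: 5.85
tcp_pos: [0.4403, -0.1577, 0.087]
orientation: [3.137, 0.0, 1.107]
ft_force: [-1.9, -0.8, 14.2]
finger_gap: 0.0499
grip_force: 50.0
```

step_arm(
  linear=[
    [0,0,0],
    [0,0,0],
    [0,0,0],
    [0,0,0],
    [0,0,0],
  ],
  turn=[-3,-6,-9,-12,-15],
)

```text
time_s: 6.27
tcp_pos: [0.4403, -0.1577, 0.087]
orientation: [3.137, 0.001, 1.368]
ft_force: [0.7, -1.0, 13.7]
finger_gap: 0.0502
grip_force: 50.0
```

```bash
python3 - <<'E'
from h import *
st=robot.get_state();print(st["time_s"],st["tcp_pos"],st["ft_force"],st["wrist_torque"],st["joints"])
E
```

```text
6.2667 [ 0.44032672 -0.15769312  0.0869722 ] [ 0.67016872 -1.01034635 13.74384439] [-0.17266565  0.17280609 -0.10554233] [-6.03407576e-01 -3.19580377e-03  2.00440127e+00  3.87992858e-04
  1.13601519e+00 -4.01099987e-01]
```

step_arm(
  linear=[
    [0,0,-0.2],
    [0,0,-0.4],
    [0,0,-0.6],
    [0,0,-0.8],
    [0,0,-0.8],
  ],
  turn=[0,0,0,0,0],
)

```text
time_s: 6.68
tcp_pos: [0.4393, -0.1569, 0.0931]
orientation: [3.14, 0.0, 1.366]
ft_force: [2.7, -2.8, 3.7]
finger_gap: 0.05
grip_force: 50.0
```

step_arm(
  linear=[
    [0,0,-0.1],
    [0,0,-0.2],
    [0,0,-0.3],
    [0,0,-0.4],
    [0,0,-0.4],
  ],
  turn=[0,0,0,0,0],
)

```text
time_s: 7.1
tcp_pos: [0.4378, -0.1562, 0.0959]
orientation: [-3.14, -0.001, 1.366]
ft_force: [0.9, -1.2, 0.2]
finger_gap: 0.0499
grip_force: 50.0
```

```bash
python3 - <<'E'
from h import *
st=robot.get_state();print(st["time_s"],st["tcp_pos"],st["ft_force"],st["wrist_torque"])
s=robot.snapshot("side")
cv2.imwrite("pics/lift.png",cv2.resize(s["img"][180:280,325:425],(600,600),interpolation=2))
E
```

```text
7.1 [ 0.43781379 -0.1561688   0.09589705] [ 0.86574121 -1.23166187  0.16878994] [-0.3566266  -0.31676193 -0.0456699 ]
```

View pics/lift.png

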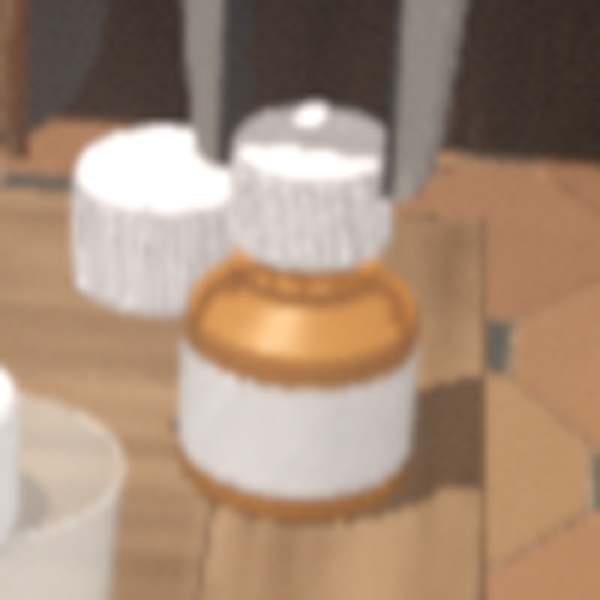

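step_arm(
  linear=[
    [0,0,-0.2],
    [0,0,-0.4],
    [0,0,-0.6],
    [0,0,-0.8],
    [0,0,-0.8],
  ],
  turn=[0,0,0,0,0],
)

```text
time_s: 7.57
tcp_pos: [0.4385, -0.1567, 0.1048]
orientation: [3.141, 0.0, 1.366]
ft_force: [0.4, -1.0, -1.1]
finger_gap: 0.0497
grip_force: 50.0
```

step_arm(
  linear=[
    [0,0,-0.5],
    [0,0,-1.0],
    [0,0,-1.5],
    [0,0,-2.0],
    [0,0,-2.5],
  ],
  turn=[0,0,0,0,0],
)

```text
time_s: 7.98
tcp_pos: [0.4385, -0.1565, 0.1301]
orientation: [3.141, -0.0, 1.366]
ft_force: [0.6, -0.2, -0.3]
finger_gap: 0.0498
grip_force: 50.0
```

step_arm(
  linear=[
    [0,0,-1.5],
    [0,0,-3.0],
    [0,0,-4.5],
    [0,0,-5.7],
    [0,0,-6.4],
  ],
  turn=[0,0,0,0,0],
)

```text
time_s: 8.4
tcp_pos: [0.4391, -0.1569, 0.1954]
orientation: [3.139, 0.001, 1.366]
ft_force: [-0.1, 0.0, -0.5]
finger_gap: 0.05
grip_force: 50.0
```

step_arm(
  linear=[
    [0,0,0],
    [0,0,0],
    [0,0,0],
    [0,0,0],
  ],
  turn=[0,0,0,0],
)

```text
time_s: 8.73
tcp_pos: [0.4379, -0.1562, 0.1924]
orientation: [-3.14, -0.001, 1.366]
ft_force: [-0.3, -0.2, -0.2]
finger_gap: 0.0501
grip_force: 50.0
```

```bash
python3 - <<'E'
from h import *
st=robot.get_state();print(st["time_s"],st["tcp_pos"],st["ft_force"],st["orientation"])
s=robot.snapshot("side");t=robot.snapshot("top")
cv2.imwrite("pics/end.png",np.hstack([cv2.resize(s["img"][130:280,310:460],(400,400),interpolation=2),cv2.resize(t["img"][215:335,305:425],(400,400),interpolation=2)]))
E
```

```text
8.7333 [ 0.43788224 -0.15621251  0.19238204] [-0.34144947 -0.21925043 -0.23936096] [-3.13983045e+00 -7.72872115e-04  1.36595642e+00]
```

View pics/end.png

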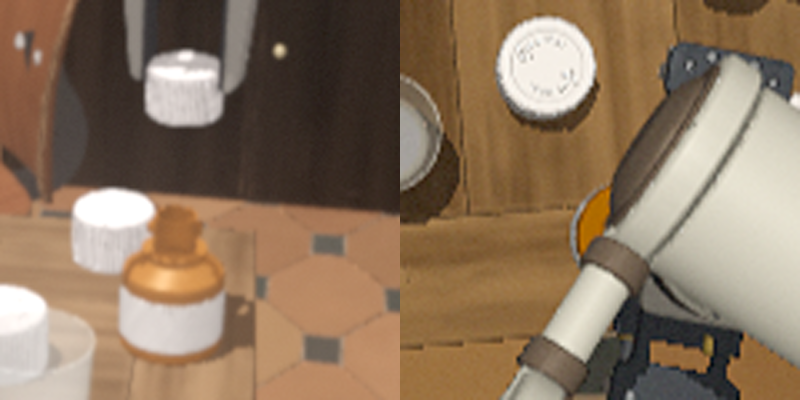

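The cap is off and level above the open neck, with cap at side (379,163) and mouth at side (377,209). Both lie within about 1 mm of (0.438, -0.157), and the skirt is about 8 cm above the rim. The bottle still stands where it was.

```bash
python3 -c "
from plant import robot
print(robot.close_job())"
```

```text
the job is handed in; nothing more can be done
None
```

The cap is off, gripped level and straight over the open mouth, with its skirt about 8 cm above the rim. The bottle is still standing in place, and the job was handed in at about 9 s.

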